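# Put the leftover wood away in its fitted trays

### The job

Put the four leftover pieces of wood away: lay each of the three offcuts and the round dowel flat on the floor of the one shallow wooden tray that is made to its length and width, inside the rim, the long way of the piece along the long way of the tray. Leave the sanding block and the carpenter's pencil where they lie.

Things in the scene. Friction and masses are not known exactly. Their poses are not given: they have to be found in the camera images.
- long_offcut_mid (a point): plain reddish-brown wooden board, the longest and a thin one of the three rectangular offcuts, loose on the bench; 45 (x) x 120 (y, the long way) x 19 mm (z, upright); origin at its centre, half-way up. Belongs in long_offcut_tray.
- long_offcut_tray_floor (a point): the shallow tray for long_offcut, fixed to the bench: plywood floor 5 mm thick, dark wooden rim 6 mm thick and 10 mm high above the floor; inside 59 (x) x 134 (y, the long way) mm, outside 71 x 146 mm, so the piece lies in it with 7 mm spare on each side. Both long rims have a 56 mm gap at their middle, down to the floor, for the fingers. Origin at the centre of the upper face of the tray's floor (5 mm above the bench), z up.
- wide_offcut_mid (a point): plain pale wooden board, the shortest and widest of the three rectangular offcuts, loose on the bench; 60 (x) x 90 (y, the long way) x 22 mm (z, upright); origin at its centre, half-way up. Belongs in wide_offcut_tray.
- wide_offcut_tray_floor (a point): the shallow tray for wide_offcut, fixed to the bench: plywood floor 5 mm thick, dark wooden rim 6 mm thick and 10 mm high above the floor; inside 74 (x) x 104 (y, the long way) mm, outside 86 x 116 mm, so the piece lies in it with 7 mm spare on each side. Both long rims have a 56 mm gap at their middle, down to the floor, for the fingers. Origin at the centre of the upper face of the tray's floor (5 mm above the bench), z up.
- thick_offcut_mid (a point): plain reddish-brown wooden bar, the narrowest and thickest of the three rectangular offcuts, loose on the bench; 40 (x) x 100 (y, the long way) x 30 mm (z, upright); origin at its centre, half-way up. Belongs in thick_offcut_tray.
- thick_offcut_tray_floor (a point): the shallow tray for thick_offcut, fixed to the bench: plywood floor 5 mm thick, dark wooden rim 6 mm thick and 10 mm high above the floor; inside 54 (x) x 114 (y, the long way) mm, outside 66 x 126 mm, so the piece lies in it with 7 mm spare on each side. Both long rims have a 56 mm gap at their middle, down to the floor, for the fingers. Origin at the centre of the upper face of the tray's floor (5 mm above the bench), z up.
- dowel_mid (a point): plain pale round wooden rod, lying, loose on the bench; diameter 12 mm, length 150 mm (along its own y); origin at its centre, 6 mm above its underside; it may roll about its y. Belongs in dowel_tray.
- dowel_tray_floor (a point): the shallow tray for dowel, fixed to the bench: plywood floor 5 mm thick, dark wooden rim 6 mm thick and 10 mm high above the floor; inside 26 (x) x 164 (y, the long way) mm, outside 38 x 176 mm, so the piece lies in it with 7 mm spare on each side. Both long rims have a 56 mm gap at their middle, down to the floor, for the fingers. Origin at the centre of the upper face of the tray's floor (5 mm above the bench), z up.
- sanding_block_mid (a point): a speckled brown sanding block, 67 (x) x 112 (y) x 26 mm, not an offcut: a loose bystander to be left where it is; origin at its centre, 13 mm up
- pencil_mid (a point): an orange flat carpenter's pencil, 13 (x) x 157 (y) x 10 mm, lying: a loose bystander to be left where it is; origin at its centre

How it is judged:
By the outcome, as a careful person would: the job done as asked, in the order asked, and still so for the second after the job is handed in, with the robot touching nothing.
It also fails if it takes over 106 s, if anything falls off the work surface, if the arm or the gripper's body presses on something with over 40 N, if the wrist force passes 120 N, or if a joint passes its speed limit or range.

### The arm

A 6-joint arm with a two-finger parallel gripper is mounted at the origin on the work surface; the furniture and walls round the work are solid. World frame = base frame: x ahead of the robot, y to its left, z up, the work surface at z = 0. Lengths are in m, angles in rad, forces in N, time in s.
With the tool pointing down it reaches from about 0.275 to 0.975 m from the base axis. Payload 8.4 kg.
Tool frame: the origin (TCP) lies at the very end of the fingers, on their centre line; the grasp point (between the pads) lies 19 mm behind it; z points along the fingers, y is the line along which they close (so a half turn about z gives the same grasp; the last joint's range is limited). The gripper opens to 92 mm and grips with 3 to 60 N. Pads are 20 mm wide; open, the fingers measure 128 mm over their backs; the gripper's body (75 mm by 189 mm) begins 69 mm behind the grasp point.
Start: joints at [1.327, 0.353, 1.633, -0, 1.155, -0.002], TCP at [0.15, 0.607, 0.215] pointing down, gripper open.
Joint ranges: [-2.63, 2.63], [-0.92, 2.1], [0.06, 2.66], [-1.3, 4.44], [0, 2.69], [-3.02, 3.02]. Speed limits (rad/s): [2.22, 2.22, 2.79, 3.14, 3.14, 3.14].

### API

Orientations are given as a rotation vector (axis times angle).
In Python, from plant import r gives the robot as it stands.
- The arm moves only by the shell command python3 -m inch 'ROWS' [FORCE]. ROWS is JSON, a list of rows, each an object with "delta_pos": the shift along the tool's x, y, z in cm, a list of three; "roll": the turn about the tool's z in degrees; "hand": the finger opening in cm, from 0 to 9.19. In form: [{"delta_pos": [tx, ty, tz], "roll": roll, "hand": hand}, ...]. A call has 1 to 8 rows; each row is the pose to reach, as a shift and turn from the pose commanded when the call began, along the tool's axes at that moment; what a row does not reach only later rows make up. A row lasts 1/10 s, in which the tool goes at most 50 mm and 8.59 degrees, less where a joint would pass 70% of its speed; a pose out of reach is approached as far as the arm can. A call with a gripper value outside its range is refused whole. The fingers move at their own pace and stop on an object; FORCE is the grip in N (left out, the last holds). Time passes only in rows, so rows that repeat a pose let the fingers close. It gives the time, the measured TCP pose, the force, the opening and the grip force at its end, in the units of the state.
- r.observe(): the state, without advancing time (a new reading comes with each control period).
- r.camera(name): name is "side" or "top"; returns a dict with "frame" (384x512x3 uint8, blue, green, red), "z_map" (384x512 float32, m along the optical axis (not along the pixel's ray), 0 where there is no reading), "fx", "fy", "cx", "cy" (pixels), "xyz" and "orientation" of the camera in the world. Camera axes: x right, y down, z forward; pixel columns grow to the right and rows downward; lengths in m; the calibration is good to about 2 mm. A picture is of the moment at which its call begins.
- r.job_done(): hands the job in; it is judged then, once.
The state is a dict: "t": time; "joint_pos": joint angles; "joint_vel": joint speeds; "joint_efforts": joint torques, N m; "ee_pos": TCP position; "ee_rot": TCP orientation; "wrist_force": force on the tool from outside, world axes, zero at the start; "ft_torque": the same for the moment, N m; "width": finger opening in m; "grasp_force": force on a finger pad.
Only numpy, scipy, OpenCV 4.12 (cv2) and the standard library are available. Lean on these libraries where they do the work, as an engineer would, in place of code of your own. Each camera call takes 0.05 s, during which the arm holds its last target. There are 200 camera calls.

## Working session

There is one attempt and no reset: what is moved stays moved. The work goes in short steps, Python scripts to look and compute and a shell command to move; the robot and the scene stay as the last step left them, time stands still between calls to the robot, and variables do not carry over. Pictures are saved under pics/ and viewed, at most 14 in all, crops included, and the job is handed in when it is done.

```bash
ls; mkdir -p pics; cat > h.py <<'E'
import numpy as np, cv2
from scipy.spatial.transform import Rotation as R
from plant import r
def cam(n):
    c=r.camera(n); return c
def rot(c):
    o=np.array(c["orientation"],float)
    return o if o.shape==(3,3) else (R.from_rotvec(o).as_matrix() if o.size==3 else R.from_quat(o).as_matrix())
def world(c):
    v,u=np.mgrid[0:384,0:512]; z=c["z_map"]
    p=np.stack([(u-c["cx"])/c["fx"]*z,(v-c["cy"])/c["fy"]*z,z],-1)
    return p@rot(c).T+np.array(c["xyz"])
def onplane(c,uv,h):
    uv=np.atleast_2d(uv); d=np.stack([(uv[:,0]-c["cx"])/c["fx"],(uv[:,1]-c["cy"])/c["fy"],np.ones(len(uv))],-1)@rot(c).T
    o=np.array(c["xyz"]); return o+d*((h-o[2])/d[:,2])[:,None]
E
python3 - <<'E'
from h import *
for n in("top","side"):
    c=cam(n); cv2.imwrite(f"pics/{n}0.png",c["frame"]); print(n,c["xyz"],c["orientation"],c["fx"],c["cx"],c["cy"],(c["z_map"]>0).mean())
    np.savez(f"{n}0.npz",**{k:np.array(v) for k,v in c.items()})
s=r.observe(); print(s["ee_pos"],s["ee_rot"],R.from_rotvec(s["ee_rot"]).as_matrix().round(3))
E
```

```text
pics
top [0.27446268 0.09942035 1.01034014] [-2.13829721  2.16071901 -0.18703781] 353.541750888245 256.66468960195516 186.93320039561584 0.9959208170572916
side [ 0.05288235 -0.93148769  0.6230635 ] [-2.02940259  0.32627105 -0.23084757] 491.64582479776624 258.59820235115353 194.42992172215804 0.9958597819010416
[0.14955655 0.60638071 0.21395992] [-3.78864301e-01 -3.11851312e+00  1.91476822e-03] [[-0.971  0.239 -0.   ]
 [ 0.239  0.971 -0.001]
 [ 0.    -0.001 -1.   ]]
```

View pics/top0.png

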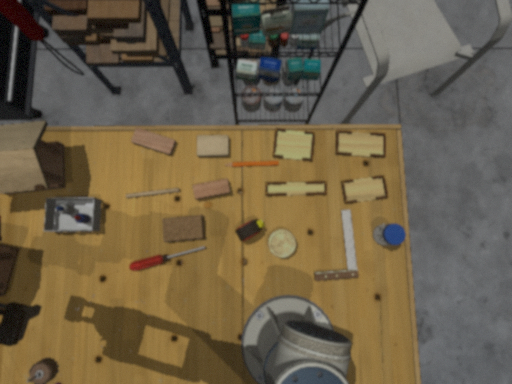

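View pics/side0.png

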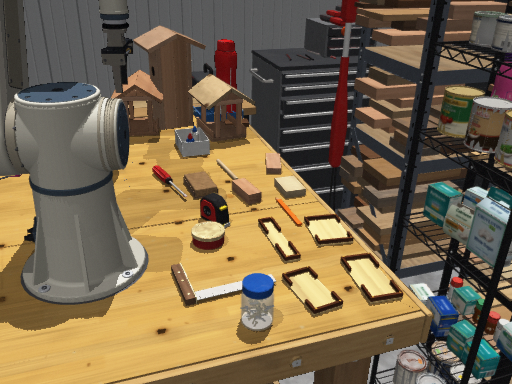

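The top view shows the pieces left of centre: long at (153,142), wide at (213,146), thick at (211,189) and dowel at (153,193). The block is at (184,228) and the pencil at (255,163). The trays are at (293,145), (360,144), (296,188) and (364,189). The side view agrees.

```bash
cat >> h.py <<'E'
def load(n):
    d=np.load(f"{n}.npz"); return {k:d[k] for k in d.files}
def rect(c,mask,h):
    """min-area rectangle of the mask's outline cast onto plane z=h: centre, (short,long), yaw of long axis (deg)"""
    k,_=cv2.findContours(mask.astype(np.uint8),cv2.RETR_EXTERNAL,cv2.CHAIN_APPROX_NONE)
    k=max(k,key=cv2.contourArea)[:,0,:].astype(float)
    p=onplane(c,k,h)[:,:2]
    (cx,cy),(w,l),a=cv2.minAreaRect((p*1000).astype(np.float32))
    if w>l: w,l=l,w; a=a
    else: a+=90
    return np.array([cx,cy])/1000,(round(w,1),round(l,1)),round((a+90)%180-90,1)
E
python3 - <<'E'
from h import *
c=load("top0"); P=world(c); Z=P[...,2]
print("bench z",np.median(Z[260:300,200:230]),Z[260:300,200:230].std())
hsv=cv2.cvtColor(c["frame"],cv2.COLOR_BGR2HSV)
m=((Z>0.0055)&(Z<0.08)&(P[...,0]<0.68)).astype(np.uint8)
n,l,s,ce=cv2.connectedComponentsWithStats(m)
for i in range(1,n):
    x,y,w,h,a=s[i]
    if a<25 or a>3000 or x<90 or y>260: continue
    mm=l==i; zz=np.median(Z[mm]); q=np.percentile(Z[mm],80)
    print(ce[i].round(),a,"z",zz.round(4),q.round(4),*rect(c,mm,q),np.median(hsv[mm],0))
big=cv2.resize(c["frame"][115:265,110:410],None,fx=2.6,fy=2.6,interpolation=cv2.INTER_CUBIC); cv2.imwrite("pics/crop.png",big)
E
```

```text
bench z 0.0004003167662969265 0.0769337522710121
[153. 141.] 685 z 0.0194 0.0208 [0.56635956 0.37675308] (48.0, 124.3) 70.7 [ 13.  96. 142.]
[294. 144.] 745 z 0.0075 0.0141 [ 0.55626996 -0.02851319] (88.5, 116.2) 83.1 [ 24.  94. 164.]
[360. 143.] 838 z 0.0077 0.0143 [ 0.55573395 -0.22277588] (77.0, 149.6) 86.1 [ 21.  104.  156.5]
[212. 145.] 656 z 0.0225 0.0241 [0.55135767 0.2062813 ] (62.7, 87.4) -88.2 [ 20.   74.5 159. ]
[255. 163.] 200 z 0.0084 0.01 [0.50356796 0.08629651] (17.8, 144.6) 89.6 [ 14. 194. 158.]
[364. 189.] 698 z 0.0077 0.0145 [ 0.42250668 -0.22760768] (66.4, 129.4) -82.9 [ 21. 105. 153.]
[211. 188.] 549 z 0.0305 0.0321 [0.42433618 0.20810527] (43.3, 100.0) -79.5 [ 14. 109. 144.]
[295. 188.] 539 z 0.0083 0.0157 [ 0.42691998 -0.03148293] (37.6, 175.0) 89.5 [ 22. 105. 139.]
[152. 192.] 221 z 0.0111 0.0131 [0.41708618 0.37596335] (13.8, 147.8) -83.4 [ 18.  92. 142.]
[343. 253.] 934 z 0.0119 0.0167 [ 0.26702026 -0.12987485] (121.9, 188.2) 3.5 [ 19.   29.  149.5]
[182. 228.] 980 z 0.0269 0.0285 [0.31596292 0.2850202 ] (66.0, 111.8) -85.2 [ 17. 115. 110.]
[249. 229.] 402 z 0.0617 0.0667 [0.3105658  0.10025499] (41.4, 78.0) -64.3 [ 16. 109.  54.]
[380. 234.] 228 z 0.049 0.0652 [ 0.29282861 -0.25105568] (51.1, 61.1) 1.5 [ 20.   27.  104.5]
[281. 243.] 630 z 0.0326 0.0341 [0.27262881 0.013878  ] (72.9, 74.0) 89.3 [ 23.  82. 160.]
[155. 260.] 442 z 0.0217 0.0248 [0.23873523 0.32750967] (26.0, 209.5) -75.6 [  5. 181. 119.]
```

View pics/crop.png

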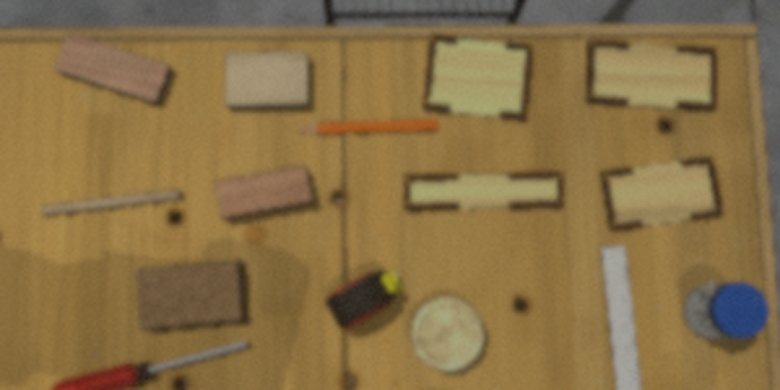

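The crop confirms the layout and sizes match the listed pieces and trays. Next I'll refine centres and yaws from the top faces and rims, and check how much room there is around the work.

```bash
cat > m.py <<'E'
from h import *
def fit(pts):
    h=cv2.convexHull((pts*1e3).astype(np.float32)); m=cv2.moments(h)
    c=np.array([m["m10"],m["m01"]])/m["m00"]; a=.5*np.degrees(np.arctan2(2*m["mu11"],m["mu20"]-m["mu02"]))
    d=h[:,0]-c; t=np.radians(a); L=np.ptp(d@[np.cos(t),np.sin(t)]); W=np.ptp(d@[-np.sin(t),np.cos(t)])
    return c/1e3, (a%180), W, L      # yaw of the long axis in 0..180
THINGS=dict(long=((153,141),.019),wide=((212,145),.022),thick=((211,188),.030),dowel=((152,192),.012),block=((182,228),.026),
 t_wide=((294,144),.015),t_long=((360,143),.015),t_thick=((364,189),.015),t_dowel=((295,188),.015))
def measure(c,names=THINGS,th=THINGS):
    P=world(c);Z=P[...,2];out={}
    for k in names:
        (u,v),h=th[k]; m=((Z>(.0105 if k[0:2]=="t_" else h-.005))&(Z<h+.008)).astype(np.uint8)
        w=np.zeros_like(m); w[v-34:v+34,u-36:u+36]=1; m*=w
        n,l,s,ce=cv2.connectedComponentsWithStats(m,connectivity=8)
        if k[:2]=="t_":
            sel=np.hypot(*(P[...,:2]-P[v,u,:2]).transpose(2,0,1))<.098; sel&=m>0
        else:
            i=1+np.argmin(np.hypot(*(ce[1:]-[u,v]).T)+1000*(s[1:,4]<20)); sel=l==i
        vv,uu=np.nonzero(sel); q=onplane(c,np.stack([uu,vv],-1),h)[:,:2]
        out[k]=fit(q)
    return out
E
python3 - <<'E'
from m import *
c=load("top0")
for k,(p,a,W,L) in measure(c).items(): print(k,p.round(4),"yaw",round(a,1),"size",W.round(1),L.round(1))
P=np.concatenate([world(load(n)).reshape(-1,3) for n in("top0","side0")])
s=(P[:,2]>.06)&(P[:,2]<.5)&(P[:,0]>.55)&(P[:,0]<.85)&(P[:,1]>-.4)&(P[:,1]<.6)
print("shelf",s.sum(),P[s].min(0) if s.any() else "")
j=(abs(P[:,0]-.29)<.05)&(abs(P[:,1]+.25)<.05)&(P[:,2]<.3); print("jar",P[j,2].max(),P[j&(P[:,2]>.05),0].max())
E
```

```text
long [0.5682 0.3783] yaw 71.1 size 46.2 122.3
wide [0.5535 0.2067] yaw 92.9 size 61.3 88.7
thick [0.4259 0.2091] yaw 100.8 size 40.7 99.7
dowel [0.4184 0.3759] yaw 96.5 size 12.0 147.7
block [0.3168 0.2862] yaw 94.6 size 65.8 110.3
t_wide [ 0.5501 -0.0208] yaw 106.7 size 119.3 160.8
t_long [ 0.5576 -0.2257] yaw 85.9 size 72.5 144.9
t_thick [ 0.4088 -0.2209] yaw 117.1 size 102.6 159.6
t_dowel [ 0.4561 -0.0299] yaw 90.2 size 107.4 175.5
shelf 0 
jar 0.09567873704681829 0.3215450537826974
```

```bash
python3 - <<'E'
from m import *
c=load("top0"); P=world(c);Z=P[...,2]
n,l,s,ce=cv2.connectedComponentsWithStats(((Z>0.0055)&(Z<0.08)&(P[...,0]<0.68)).astype(np.uint8))
for k,(uv,h) in THINGS.items():
    if k[:2]!="t_": continue
    i=1+np.argmin(np.hypot(*(ce[1:]-uv).T)); vv,uu=np.nonzero((l==i)&(Z>.0105))
    p,a,W,L=fit(onplane(c,np.stack([uu,vv],-1),h)[:,:2]); print(k,p.round(4),round(a,1),W.round(1),L.round(1))
E
```

```text
t_wide [ 0.557  -0.0288] 83.6 87.0 116.1
t_long [ 0.5576 -0.2257] 85.9 72.5 144.9
t_thick [ 0.4228 -0.2284] 97.1 66.0 127.3
t_dowel [ 0.4273 -0.0308] 90.3 37.7 175.5
```

```bash
cat > go.py <<'E'
import sys; from h import *
x,y,z,yaw=map(float,sys.argv[1:]); s=r.observe(); M=R.from_rotvec(s["ee_rot"]).as_matrix()
d=M.T@(np.array([x,y,z])-s["ee_pos"])*100; cur=np.degrees(np.arctan2(M[1,1],M[0,1]))
print("t",round(s["t"],2),"pos",np.round(s["ee_pos"],4),"yaw",cur.round(2),"w",round(s["width"],4),"-> delta",d.round(2),"roll",round((cur-yaw+180)%360-180,1))
E
python3 go.py .568 .378 .12 -18.9
```

```text
t 0.1 pos [0.1496 0.6064 0.214 ] yaw 76.15 w 0.0918 -> delta [-46.1  -12.14   9.41] roll 95.0
```

```bash
python3 -m inch '[{"delta_pos":[-46.1,-12.1,5],"roll":68,"hand":7},{"delta_pos":[-46.1,-12.1,5],"roll":68,"hand":7},{"delta_pos":[-46.1,-12.1,5],"roll":68,"hand":7},{"delta_pos":[-46.1,-12.1,5],"roll":68,"hand":7},{"delta_pos":[-46.1,-12.1,5],"roll":68,"hand":7},{"delta_pos":[-46.1,-12.1,5],"roll":68,"hand":7},{"delta_pos":[-46.1,-12.1,5],"roll":68,"hand":7},{"delta_pos":[-46.1,-12.1,5],"roll":68,"hand":7}]' 25; python3 go.py .568 .378 .07 -18.9
```

```text
t: 0.9
ee_pos: [0.5006, 0.4152, 0.1724]
ee_rot: [-2.065, -2.367, 0.001]
wrist_force: [-0.0, 0.7, -0.3]
width: 0.0698
grasp_force: 0.0
t 0.9 pos [0.5006 0.4152 0.1724] yaw 7.79 w 0.0698 -> delta [-4.6   6.18 10.23] roll 26.7
```

```bash
python3 -m inch '[{"delta_pos":[-4.6,6.2,10.2],"roll":26.7,"hand":7},{"delta_pos":[-4.6,6.2,10.2],"roll":26.7,"hand":7},{"delta_pos":[-4.6,6.2,10.2],"roll":26.7,"hand":7},{"delta_pos":[-4.6,6.2,10.2],"roll":26.7,"hand":7},{"delta_pos":[-4.6,6.2,10.2],"roll":26.7,"hand":7},{"delta_pos":[-4.6,6.2,10.2],"roll":26.7,"hand":7}]' 25; python3 go.py .568 .378 .005 -18.9; python3 - <<'E'
from h import *
c=cam("top"); np.savez("top1.npz",**c); cv2.imwrite("pics/t1.png",cv2.resize(c["frame"][100:270,60:280],None,fx=3,fy=3))
E
```

```text
t: 1.5
ee_pos: [0.5669, 0.3809, 0.0722]
ee_rot: [-2.547, -1.838, -0.002]
wrist_force: [-0.6, 0.4, 0.4]
width: 0.0699
grasp_force: 0.0
t 1.5 pos [0.5669 0.3809 0.0722] yaw -18.36 w 0.0699 -> delta [-0.25  0.19  6.72] roll 0.5
```

View pics/t1.png

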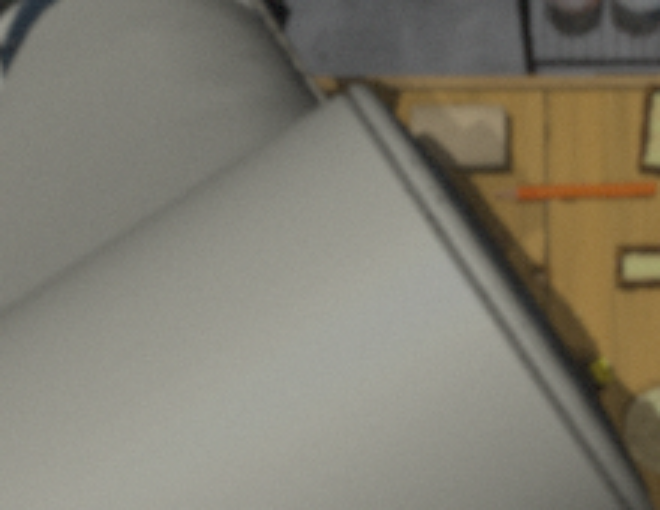

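The arm hides the piece from the top camera, so the side view will be the check. I'll descend now.

```bash
python3 -m inch '[{"delta_pos":[-0.25,0.2,2],"roll":0.5,"hand":7},{"delta_pos":[-0.25,0.2,4],"roll":0.5,"hand":7},{"delta_pos":[-0.25,0.2,5.7],"roll":0.5,"hand":7},{"delta_pos":[-0.25,0.2,6.7],"roll":0.5,"hand":7},{"delta_pos":[-0.25,0.2,6.7],"roll":0.5,"hand":7},{"delta_pos":[-0.25,0.2,6.7],"roll":0.5,"hand":7}]' ; python3 go.py .568 .378 .005 -18.9; python3 - <<'E'
from h import *
c=cam("side"); cv2.imwrite("pics/s1.png",cv2.resize(c["frame"][60:260,150:410],None,fx=3,fy=3))
E
```

```text
t: 2.15
ee_pos: [0.5683, 0.3773, 0.0044]
ee_rot: [2.558, 1.824, 0.001]
wrist_force: [-0.5, 0.0, -0.5]
width: 0.0697
grasp_force: 0.0
t 2.15 pos [0.5683 0.3773 0.0044] yaw -19.02 w 0.0697 -> delta [ 0.06 -0.05 -0.06] roll -0.1
```

View pics/s1.png

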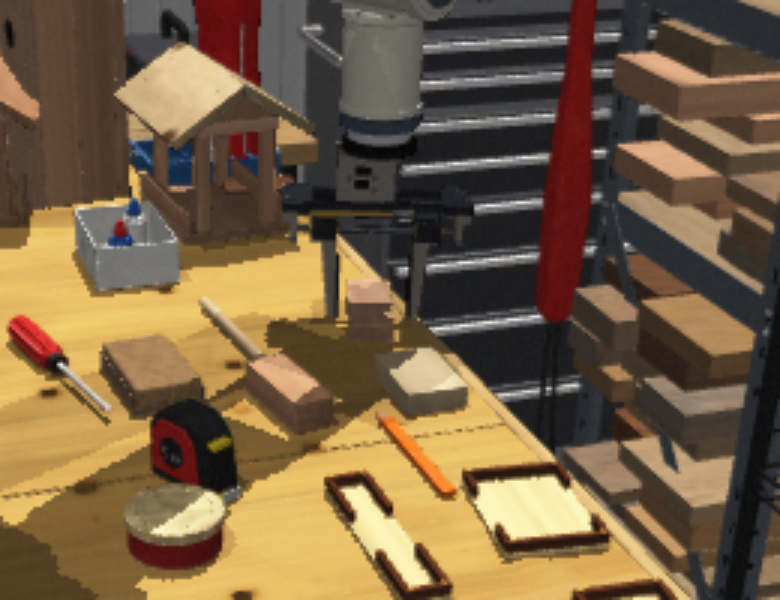

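The side view shows the board standing between the two fingers at about (370,300). I'll close and lift.

```bash
python3 -m inch '[{"delta_pos":[0,0,0],"roll":0,"hand":3.5},{"delta_pos":[0,0,0],"roll":0,"hand":3.5},{"delta_pos":[0,0,0],"roll":0,"hand":3.5},{"delta_pos":[0,0,0],"roll":0,"hand":3.5},{"delta_pos":[0,0,0],"roll":0,"hand":3.5},{"delta_pos":[0,0,-2],"roll":0,"hand":3.5},{"delta_pos":[0,0,-6],"roll":0,"hand":3.5},{"delta_pos":[0,0,-10],"roll":0,"hand":3.5}]' 30 ; python3 go.py .5576 -.2257 .11 -4.1
```

```text
t: 3.0
ee_pos: [0.5673, 0.3763, 0.1039]
ee_rot: [-2.558, -1.823, 0.004]
wrist_force: [0.4, 0.2, -1.2]
width: 0.0444
grasp_force: 30.0
t 3.0 pos [0.5673 0.3763 0.1039] yaw -19.05 w 0.0444 -> delta [-57.22  18.73  -0.52] roll -15.0
```

Held at 44 mm, as it should be.

```bash
python3 -m inch '[{"delta_pos":[-57.2,18.7,-0.5],"roll":-15,"hand":3.5},{"delta_pos":[-57.2,18.7,-0.5],"roll":-15,"hand":3.5},{"delta_pos":[-57.2,18.7,-0.5],"roll":-15,"hand":3.5},{"delta_pos":[-57.2,18.7,-0.5],"roll":-15,"hand":3.5},{"delta_pos":[-57.2,18.7,-0.5],"roll":-15,"hand":3.5},{"delta_pos":[-57.2,18.7,-0.5],"roll":-15,"hand":3.5},{"delta_pos":[-57.2,18.7,-0.5],"roll":-15,"hand":3.5},{"delta_pos":[-57.2,18.7,-0.5],"roll":-15,"hand":3.5}]'  && python3 go.py .5576 -.2257 .08 -4.1
```

```text
t: 3.8
ee_pos: [0.5611, -0.0251, 0.1073]
ee_rot: [2.298, 2.141, 0.0]
wrist_force: [1.1, 0.5, -0.3]
width: 0.0444
grasp_force: 30.0
t 3.8 pos [ 0.5611 -0.0251  0.1073] yaw -4.05 w 0.0444 -> delta [-20.04   1.07   2.73] roll 0.1
```

```bash
python3 -m inch '[{"delta_pos":[-20,1.1,2.7],"roll":0,"hand":3.5},{"delta_pos":[-20,1.1,2.7],"roll":0,"hand":3.5},{"delta_pos":[-20,1.1,2.7],"roll":0,"hand":3.5},{"delta_pos":[-20,1.1,2.7],"roll":0,"hand":3.5},{"delta_pos":[-20,1.1,2.7],"roll":0,"hand":3.5},{"delta_pos":[-20,1.1,2.7],"roll":0,"hand":3.5},{"delta_pos":[-20,1.1,2.7],"roll":0,"hand":3.5}]'  && python3 go.py .5576 -.2257 .0105 -4.1;  python3 - <<'E'
from h import *
c=cam("side"); cv2.imwrite("pics/s2.png",cv2.resize(c["frame"][150:350,220:420],None,fx=3,fy=3))
E
```

```text
t: 4.5
ee_pos: [0.558, -0.2224, 0.0801]
ee_rot: [-2.298, -2.141, -0.0]
wrist_force: [0.6, -0.4, -0.8]
width: 0.0446
grasp_force: 30.0
t 4.5 pos [ 0.558  -0.2224  0.0801] yaw -4.05 w 0.0446 -> delta [-0.34 -0.02  6.96] roll 0.1
```

View pics/s2.png

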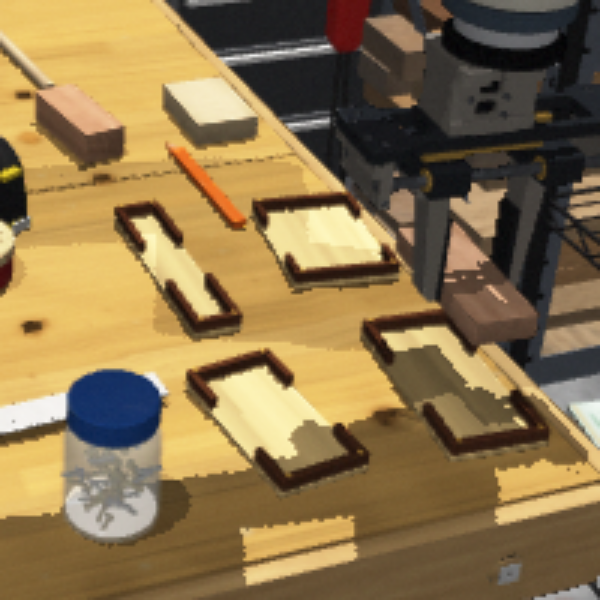

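The board hangs over the far tray, the long one, aligned with it; its front end is at (490,310) in the crop. I'll lower, release and rise.

```bash
python3 -m inch '[{"delta_pos":[-0.25,0,2.5],"roll":0,"hand":3.5},{"delta_pos":[-0.25,0,4.5],"roll":0,"hand":3.5},{"delta_pos":[-0.25,0,6],"roll":0,"hand":3.5},{"delta_pos":[-0.25,0,6.7],"roll":0,"hand":3.5},{"delta_pos":[-0.25,0,6.95],"roll":0,"hand":3.5},{"delta_pos":[-0.25,0,6.95],"roll":0,"hand":3.5},{"delta_pos":[-0.25,0,6.95],"roll":0,"hand":3.5}]'  && python3 go.py .5576 -.2257 .0105 -4.1 && python3 -m inch '[{"delta_pos":[0,0,0],"roll":0,"hand":5.8},{"delta_pos":[0,0,0],"roll":0,"hand":5.8},{"delta_pos":[0,0,0],"roll":0,"hand":5.8},{"delta_pos":[0,0,-2],"roll":0,"hand":5.8},{"delta_pos":[0,0,-6],"roll":0,"hand":5.8},{"delta_pos":[0,0,-10],"roll":0,"hand":5.8}]' && python3 go.py .5535 .2067 .11 2.9
```

```text
t: 5.25
ee_pos: [0.5587, -0.2259, 0.0114]
ee_rot: [2.298, 2.141, 0.001]
wrist_force: [0.1, 0.1, -1.3]
width: 0.0448
grasp_force: 30.0
t 5.25 pos [ 0.5587 -0.2259  0.0114] yaw -4.05 w 0.0448 -> delta [ 0.02 -0.11  0.09] roll 0.1
t: 5.85
ee_pos: [0.5574, -0.2256, 0.1113]
ee_rot: [-2.298, -2.14, 0.001]
wrist_force: [0.4, -1.3, -0.7]
width: 0.0581
grasp_force: 0.0
t 5.85 pos [ 0.5574 -0.2256  0.1113] yaw -4.06 w 0.0581 -> delta [43.09 -3.45  0.16] roll -7.0
```

```bash
python3 -m inch '[{"delta_pos":[40,-3.4,0.2],"roll":-7,"hand":8},{"delta_pos":[40,-3.4,0.2],"roll":-7,"hand":8},{"delta_pos":[40,-3.4,0.2],"roll":-7,"hand":8},{"delta_pos":[40,-3.4,0.2],"roll":-7,"hand":8},{"delta_pos":[40,-3.4,0.2],"roll":-7,"hand":8},{"delta_pos":[40,-3.4,0.2],"roll":-7,"hand":8},{"delta_pos":[40,-3.4,0.2],"roll":-7,"hand":8},{"delta_pos":[40,-3.4,0.2],"roll":-7,"hand":8}]'  && python3 go.py .5535 .2067 .06 2.9
```

```text
t: 6.65
ee_pos: [0.5522, 0.1761, 0.109]
ee_rot: [2.163, 2.277, 0.001]
wrist_force: [0.2, -0.7, 0.4]
width: 0.0803
grasp_force: 0.0
t 6.65 pos [0.5522 0.1761 0.109 ] yaw 2.94 w 0.0803 -> delta [3.04 0.28 4.9 ] roll 0.0
```

```bash
python3 -m inch '[{"delta_pos":[3,0.2,2],"roll":0,"hand":8},{"delta_pos":[3,0.2,4.9],"roll":0,"hand":8},{"delta_pos":[3,0.2,4.9],"roll":0,"hand":8},{"delta_pos":[3,0.2,4.9],"roll":0,"hand":8},{"delta_pos":[3,0.2,4.9],"roll":0,"hand":8}]'  && python3 go.py .5535 .2067 .005 2.9;  python3 - <<'E'
from h import *
c=cam("side"); cv2.imwrite("pics/s3.png",cv2.resize(c["frame"][130:330,220:420],None,fx=3,fy=3))
E
```

```text
t: 7.15
ee_pos: [0.5537, 0.2037, 0.0609]
ee_rot: [2.164, 2.276, 0.002]
wrist_force: [-0.8, 0.1, 0.3]
width: 0.0797
grasp_force: 0.0
t 7.15 pos [0.5537 0.2037 0.0609] yaw 2.89 w 0.0797 -> delta [ 0.3  -0.01  5.59] roll -0.0
```

View pics/s3.png

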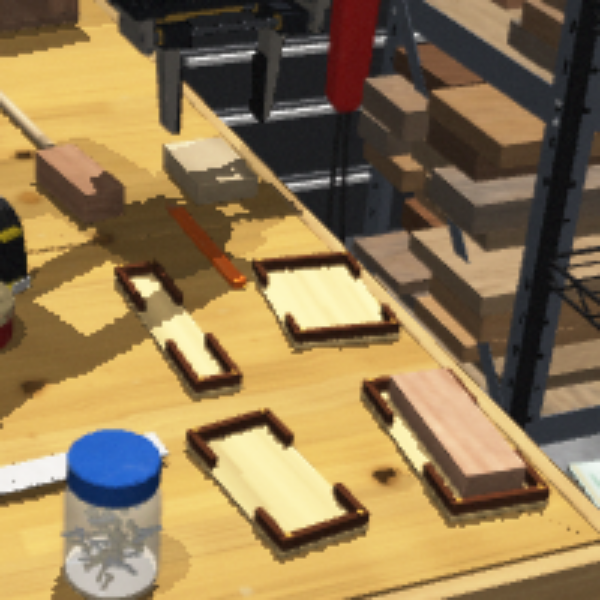

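The long board lies in its tray at (455,430) in the crop, though perhaps nearer the far rim; I'll measure it later. The fingers straddle the wide board at (210,165).

```bash
python3 -m inch '[{"delta_pos":[0.25,0,2],"roll":0,"hand":8},{"delta_pos":[0.25,0,4],"roll":0,"hand":8},{"delta_pos":[0.25,0,5.2],"roll":0,"hand":8},{"delta_pos":[0.25,0,5.5],"roll":0,"hand":8},{"delta_pos":[0.25,0,5.5],"roll":0,"hand":8},{"delta_pos":[0.25,0,5.5],"roll":0,"hand":8}]'  && python3 go.py .5535 .2067 .005 2.9; python3 -m inch '[{"delta_pos":[0,0,0],"roll":0,"hand":5},{"delta_pos":[0,0,0],"roll":0,"hand":5},{"delta_pos":[0,0,0],"roll":0,"hand":5},{"delta_pos":[0,0,0],"roll":0,"hand":5},{"delta_pos":[0,0,0],"roll":0,"hand":5},{"delta_pos":[0,0,-2],"roll":0,"hand":5},{"delta_pos":[0,0,-5],"roll":0,"hand":5},{"delta_pos":[0,0,-8],"roll":0,"hand":5}]' 30; python3 go.py .557 -.0288 .08 -6.4
```

```text
t: 7.8
ee_pos: [0.5535, 0.2068, 0.0056]
ee_rot: [2.164, 2.277, 0.002]
wrist_force: [-0.5, 0.3, 0.6]
width: 0.0798
grasp_force: 0.0
t 7.8 pos [0.5535 0.2068 0.0056] yaw 2.93 w 0.0798 -> delta [-0.01  0.    0.06] roll 0.0
t: 8.6
ee_pos: [0.5521, 0.2065, 0.0849]
ee_rot: [-2.163, -2.277, 0.002]
wrist_force: [1.0, -0.1, -0.8]
width: 0.0602
grasp_force: 29.7
t 8.6 pos [0.5521 0.2065 0.0849] yaw 2.95 w 0.0602 -> delta [-23.52  -0.73   0.51] roll 9.4
```

```bash
python3 -m inch '[{"delta_pos":[-23.5,-0.7,0.5],"roll":9.4,"hand":5},{"delta_pos":[-23.5,-0.7,0.5],"roll":9.4,"hand":5},{"delta_pos":[-23.5,-0.7,0.5],"roll":9.4,"hand":5},{"delta_pos":[-23.5,-0.7,0.5],"roll":9.4,"hand":5},{"delta_pos":[-23.5,-0.7,0.5],"roll":9.4,"hand":5},{"delta_pos":[-23.5,-0.7,0.5],"roll":9.4,"hand":5},{"delta_pos":[-23.5,-0.7,0.5],"roll":9.4,"hand":5},{"delta_pos":[-23.5,-0.7,0.5],"roll":9.4,"hand":5}]'; python3 go.py .557 -.0288 .0115 -6.4
```

```text
t: 9.4
ee_pos: [0.5578, -0.0275, 0.0796]
ee_rot: [-2.342, -2.093, 0.0]
wrist_force: [-0.0, -0.0, -0.7]
width: 0.0598
grasp_force: 29.7
t 9.4 pos [ 0.5578 -0.0275  0.0796] yaw -6.43 w 0.0598 -> delta [-0.14 -0.06  6.81] roll -0.0
```

```bash
python3 -m inch '[{"delta_pos":[-0.1,-0.1,2.5],"roll":0,"hand":5},{"delta_pos":[-0.1,-0.1,4.5],"roll":0,"hand":5},{"delta_pos":[-0.1,-0.1,6],"roll":0,"hand":5},{"delta_pos":[-0.1,-0.1,6.6],"roll":0,"hand":5},{"delta_pos":[-0.1,-0.1,6.8],"roll":0,"hand":5},{"delta_pos":[-0.1,-0.1,6.8],"roll":0,"hand":5},{"delta_pos":[-0.1,-0.1,6.8],"roll":0,"hand":5}]'  && python3 go.py .557 -.0288 .011 -6.4 && python3 -m inch '[{"delta_pos":[0,0,0],"roll":0,"hand":7.2},{"delta_pos":[0,0,0],"roll":0,"hand":7.2},{"delta_pos":[0,0,0],"roll":0,"hand":7.2},{"delta_pos":[0,0,-2],"roll":0,"hand":7.2},{"delta_pos":[0,0,-6],"roll":0,"hand":7.2},{"delta_pos":[0,0,-10],"roll":0,"hand":7.2}]' && python3 go.py .4259 .2091 .11 10.8
```

```text
t: 10.1
ee_pos: [0.5574, -0.0292, 0.0124]
ee_rot: [2.342, 2.092, 0.001]
wrist_force: [1.0, -0.3, 0.2]
width: 0.06
grasp_force: 29.7
t 10.1 pos [ 0.5574 -0.0292  0.0124] yaw -6.45 w 0.06 -> delta [ 0.03 -0.04  0.14] roll -0.0
t: 10.7
ee_pos: [0.556, -0.0293, 0.1124]
ee_rot: [-2.342, -2.092, 0.002]
wrist_force: [0.2, 0.7, -0.9]
width: 0.0719
grasp_force: 0.0
t 10.7 pos [ 0.556  -0.0293  0.1124] yaw -6.46 w 0.0719 -> delta [ 22.22 -15.61   0.26] roll -17.3
```

```bash
python3 -m inch '[{"delta_pos":[22.2,-15.6,0.3],"roll":-17.3,"hand":6.4},{"delta_pos":[22.2,-15.6,0.3],"roll":-17.3,"hand":6.4},{"delta_pos":[22.2,-15.6,0.3],"roll":-17.3,"hand":6.4},{"delta_pos":[22.2,-15.6,0.3],"roll":-17.3,"hand":6.4},{"delta_pos":[22.2,-15.6,0.3],"roll":-17.3,"hand":6.4},{"delta_pos":[22.2,-15.6,0.3],"roll":-17.3,"hand":6.4},{"delta_pos":[22.2,-15.6,3],"roll":-17.3,"hand":6.4},{"delta_pos":[22.2,-15.6,4],"roll":-17.3,"hand":6.4}]'  && python3 go.py .4259 .2091 .013 10.8; python3 - <<'E'
from m import *
c=cam("top"); np.savez("top2.npz",**c); cv2.imwrite("pics/t2.png",cv2.resize(c["frame"][100:270,150:410],None,fx=3,fy=3))
E
```

```text
t: 11.5
ee_pos: [0.4256, 0.2092, 0.0707]
ee_rot: [-1.999, -2.423, 0.002]
wrist_force: [-0.7, -0.1, 0.4]
width: 0.0639
grasp_force: 0.0
t 11.5 pos [0.4256 0.2092 0.0707] yaw 10.95 w 0.0639 -> delta [-0.02  0.03  5.77] roll 0.2
```

View pics/t2.png

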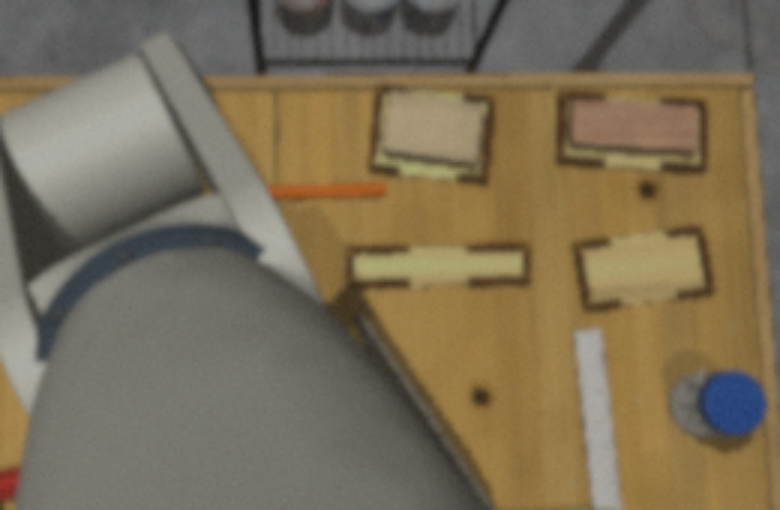

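Both placed boards lie inside their rims but sit towards the far side, the wide one at (432,125) and the long one at (635,125). I'll measure by how much before placing the rest.

```bash
python3 - <<'E'
from m import *
c=load("top2")
T=dict(long=((361,142),.024),wide=((294,142),.027))
for k,(p,a,W,L) in measure(c,T,T).items(): print(k,p.round(4),round(a,1),W.round(1),L.round(1))
P=world(c);Z=P[...,2]
for n,y,x0 in(("wide",-.0288,.557),("long",-.2257,.5576)):
    s=(abs(P[...,1]-y)<.002)&(abs(P[...,0]-x0)<.06); q=P[s]; q=q[np.argsort(q[:,0])]; print(n,[(int(1000*x),int(1000*z)) for x,_,z in q][::4])
    
E
```

```text
long [ 0.5604 -0.2231] 87.0 46.6 119.7
wide [ 0.5591 -0.0284] 81.9 61.4 90.3
wide [(498, 2), (504, 0), (515, 4), (522, 2), (529, 20), (535, 32), (545, 29), (557, 27), (567, 24), (576, 25), (582, 24), (587, 28), (604, 2)]
long [(499, 3), (512, -1), (523, 3), (534, 7), (539, 12), (547, 27), (554, 22), (563, 23), (568, 26), (580, 27), (602, -3), (617, -1)]
```

```bash
python3 -m inch '[{"delta_pos":[0,0,2],"roll":0.2,"hand":6.4},{"delta_pos":[0,0,4],"roll":0.2,"hand":6.4},{"delta_pos":[0,0,5.7],"roll":0.2,"hand":6.4},{"delta_pos":[0,0,5.7],"roll":0.2,"hand":6.4},{"delta_pos":[0,0,5.7],"roll":0.2,"hand":6.4}]'  && python3 go.py .4259 .2091 .013 10.8
```

```text
t: 12.05
ee_pos: [0.427, 0.2084, 0.015]
ee_rot: [-2.007, -2.417, 0.001]
wrist_force: [-0.7, 0.3, 0.3]
width: 0.0639
grasp_force: 0.0
t 12.05 pos [0.427  0.2084 0.015 ] yaw 10.59 w 0.0639 -> delta [ 0.09 -0.1   0.2 ] roll -0.2
```

Both fit, about 2.5 mm towards the far rim and flat, so I'll aim 2 mm nearer in x for the rest. I'll grip the thick bar now.

```bash
python3 -m inch '[{"delta_pos":[0.1,-0.1,0.1],"roll":-0.2,"hand":3},{"delta_pos":[0.1,-0.1,0.1],"roll":-0.2,"hand":3},{"delta_pos":[0.1,-0.1,0.1],"roll":-0.2,"hand":3},{"delta_pos":[0.1,-0.1,0.1],"roll":-0.2,"hand":3},{"delta_pos":[0.1,-0.1,0.1],"roll":-0.2,"hand":3},{"delta_pos":[0.1,-0.1,-2],"roll":-0.2,"hand":3},{"delta_pos":[0.1,-0.1,-6],"roll":-0.2,"hand":3},{"delta_pos":[0.1,-0.1,-11.5],"roll":-0.2,"hand":3}]' 30; python3 go.py .4208 -.2284 .13 7.1
```

```text
t: 12.85
ee_pos: [0.4241, 0.209, 0.1247]
ee_rot: [-2.0, -2.42, 0.005]
wrist_force: [1.6, 1.4, -1.1]
width: 0.0402
grasp_force: 30.0
t 12.85 pos [0.4241 0.209  0.1247] yaw 10.85 w 0.0402 -> delta [-42.9   -8.56  -0.46] roll 3.8
```

```bash
python3 -m inch '[{"delta_pos":[-42.9,-8.6,-0.5],"roll":3.8,"hand":3},{"delta_pos":[-42.9,-8.6,-0.5],"roll":3.8,"hand":3},{"delta_pos":[-42.9,-8.6,-0.5],"roll":3.8,"hand":3},{"delta_pos":[-42.9,-8.6,-0.5],"roll":3.8,"hand":3},{"delta_pos":[-42.9,-8.6,-0.5],"roll":3.8,"hand":3},{"delta_pos":[-42.9,-8.6,-0.5],"roll":3.8,"hand":3},{"delta_pos":[-42.9,-8.6,-0.5],"roll":3.8,"hand":3},{"delta_pos":[-42.9,-8.6,-0.5],"roll":3.8,"hand":3}]'; python3 go.py .4208 -.2284 .09 7.1
```

```text
t: 13.65
ee_pos: [0.4217, -0.1924, 0.1295]
ee_rot: [2.081, 2.353, 0.0]
wrist_force: [1.8, 1.2, -1.7]
width: 0.0394
grasp_force: 30.0
t 13.65 pos [ 0.4217 -0.1924  0.1295] yaw 7.04 w 0.0394 -> delta [-3.56 -0.53  3.95] roll -0.1
```

```bash
python3 -m inch '[{"delta_pos":[-3.6,-0.5,2],"roll":0,"hand":3},{"delta_pos":[-3.6,-0.5,4],"roll":0,"hand":3},{"delta_pos":[-3.6,-0.5,4],"roll":0,"hand":3},{"delta_pos":[-3.6,-0.5,4],"roll":0,"hand":3},{"delta_pos":[-3.6,-0.5,4],"roll":0,"hand":3}]'; python3 go.py .4208 -.2284 .0205 7.1; python3 - <<'E'
from h import *
c=cam("side"); cv2.imwrite("pics/s4.png",cv2.resize(c["frame"][150:350,220:420],None,fx=3,fy=3))
E
```

```text
t: 14.15
ee_pos: [0.4221, -0.2261, 0.0901]
ee_rot: [2.079, 2.354, 0.0]
wrist_force: [-1.0, -0.2, -0.9]
width: 0.0398
grasp_force: 30.0
t 14.15 pos [ 0.4221 -0.2261  0.0901] yaw 7.11 w 0.0398 -> delta [-0.21 -0.16  6.96] roll 0.0
```

View pics/s4.png

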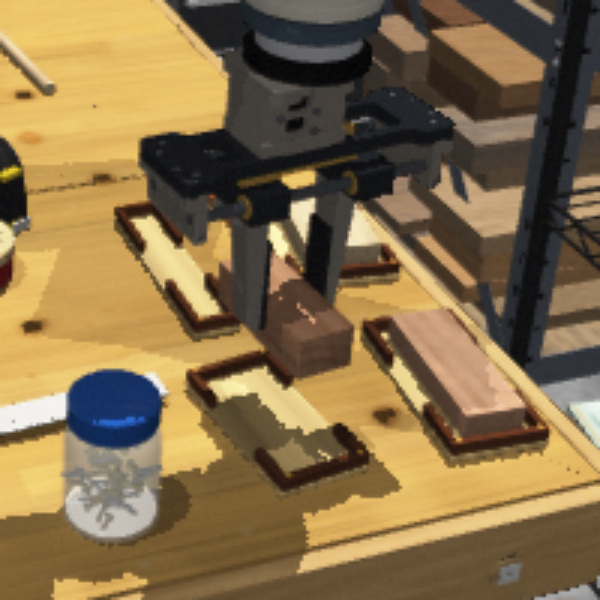

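The thick bar hangs level over its tray at (285,320), and the gripper body is clear of the jar.

```bash
python3 -m inch '[{"delta_pos":[-0.2,-0.15,2.5],"roll":0,"hand":3},{"delta_pos":[-0.2,-0.15,4.5],"roll":0,"hand":3},{"delta_pos":[-0.2,-0.15,6],"roll":0,"hand":3},{"delta_pos":[-0.2,-0.15,6.6],"roll":0,"hand":3},{"delta_pos":[-0.2,-0.15,6.9],"roll":0,"hand":3},{"delta_pos":[-0.2,-0.15,6.9],"roll":0,"hand":3},{"delta_pos":[-0.2,-0.15,6.9],"roll":0,"hand":3}]'  && python3 go.py .4208 -.2284 .0205 7.1 && python3 -m inch '[{"delta_pos":[0,0,0.1],"roll":0,"hand":5.4},{"delta_pos":[0,0,0.1],"roll":0,"hand":5.4},{"delta_pos":[0,0,0.1],"roll":0,"hand":5.4},{"delta_pos":[0,0,-2],"roll":0,"hand":5.4},{"delta_pos":[0,0,-6],"roll":0,"hand":5.4},{"delta_pos":[0,0,-11],"roll":0,"hand":5.4}]' && python3 go.py .4184 .3759 .13 6.5
```

```text
t: 14.9
ee_pos: [0.4209, -0.2289, 0.021]
ee_rot: [2.08, 2.353, 0.0]
wrist_force: [0.6, -0.3, -1.1]
width: 0.0396
grasp_force: 30.0
t 14.9 pos [ 0.4209 -0.2289  0.021 ] yaw 7.06 w 0.0396 -> delta [ 0.06 -0.01  0.05] roll -0.0
t: 15.5
ee_pos: [0.419, -0.2281, 0.1303]
ee_rot: [-2.079, -2.351, 0.001]
wrist_force: [1.4, -0.6, -0.2]
width: 0.0543
grasp_force: 0.0
t 15.5 pos [ 0.419  -0.2281  0.1303] yaw 7.04 w 0.0543 -> delta [59.96  7.34  0.13] roll 0.5
```

```bash
python3 -m inch '[{"delta_pos":[39,4.8,0],"roll":0.5,"hand":4},{"delta_pos":[39,4.8,0],"roll":0.5,"hand":4},{"delta_pos":[39,4.8,0],"roll":0.5,"hand":4},{"delta_pos":[39,4.8,0],"roll":0.5,"hand":4},{"delta_pos":[39,4.8,0],"roll":0.5,"hand":4},{"delta_pos":[39,4.8,0],"roll":0.5,"hand":4},{"delta_pos":[39,4.8,0],"roll":0.5,"hand":4},{"delta_pos":[39,4.8,0],"roll":0.5,"hand":4}]' && python3 go.py .4184 .3759 .06 6.5
```

```text
t: 16.3
ee_pos: [0.4199, 0.1666, 0.1306]
ee_rot: [2.09, 2.345, 0.001]
wrist_force: [0.5, -0.2, -0.8]
width: 0.0403
grasp_force: 0.0
t 16.3 pos [0.4199 0.1666 0.1306] yaw 6.58 w 0.0403 -> delta [20.81  2.25  7.07] roll 0.1
```

```bash
python3 -m inch '[{"delta_pos":[20.8,2.2,3],"roll":0,"hand":4},{"delta_pos":[20.8,2.2,7],"roll":0,"hand":4},{"delta_pos":[20.8,2.2,7],"roll":0,"hand":4},{"delta_pos":[20.8,2.2,7],"roll":0,"hand":4},{"delta_pos":[20.8,2.2,7],"roll":0,"hand":4},{"delta_pos":[20.8,2.2,7],"roll":0,"hand":4},{"delta_pos":[20.8,2.2,7],"roll":0,"hand":4},{"delta_pos":[20.8,2.2,7],"roll":0,"hand":4}]' && python3 go.py .4175 .3759 .003 6.5; python3 - <<'E'
from h import *
c=cam("side"); cv2.imwrite("pics/s5.png",cv2.resize(c["frame"][100:300,150:350],None,fx=3,fy=3))
c=cam("top"); np.savez("top3.npz",**c); cv2.imwrite("pics/t3.png",cv2.resize(c["frame"][100:270,150:410],None,fx=3,fy=3))
E
```

```text
t: 17.1
ee_pos: [0.4184, 0.3719, 0.0608]
ee_rot: [2.092, 2.344, -0.0]
wrist_force: [-0.9, 0.1, -0.4]
width: 0.0401
grasp_force: 0.0
t 17.1 pos [0.4184 0.3719 0.0608] yaw 6.49 w 0.0401 -> delta [ 0.41 -0.05  5.78] roll -0.0
```

View pics/s5.png

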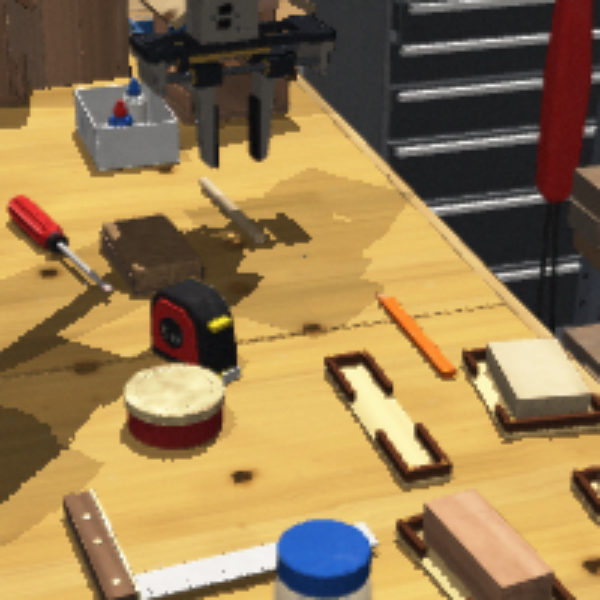

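View pics/t3.png

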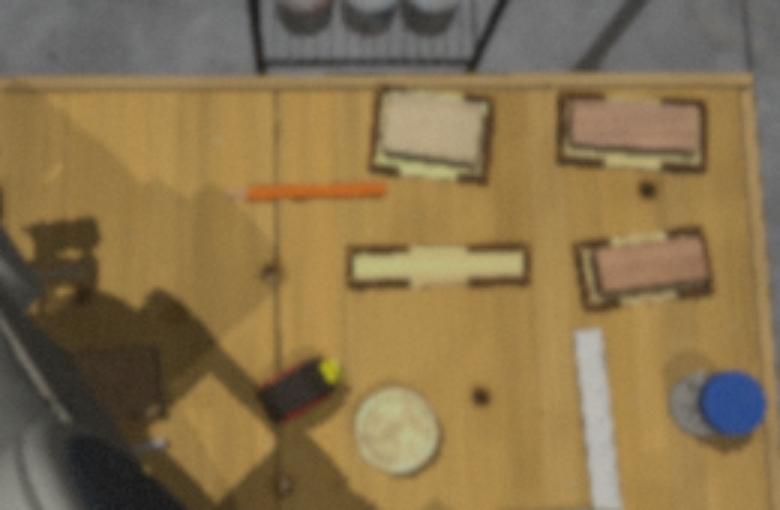

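The dowel lies under the open fingers at (230,205) in the side crop. In the top crop the thick bar sits near the right end of its tray at (655,262), so I'll measure it before going on.

```bash
python3 - <<'E'
from m import *
c=load("top3"); P=world(c)
T=dict(thick=((367,188),.035))
for k,(p,a,W,L) in measure(c,T,T).items(): print(k,p.round(4),round(a,1),W.round(1),L.round(1)); 
t=np.radians(97.1); d=p-[.4228,-.2284]; print("along/across tray mm",1e3*d@[np.cos(t),np.sin(t)],1e3*d@[-np.sin(t),np.cos(t)])
m=(np.hypot(P[...,0]-p[0],P[...,1]-p[1])<.05)&(P[...,2]>.028); q=P[m]; A=np.c_[q[:,:2]-p,np.ones(len(q))]; print("plane",np.linalg.lstsq(A,q[:,2],rcond=None)[0].round(4))
E
```

```text
thick [ 0.4231 -0.2288] 97.0 40.3 101.6
along/across tray mm -0.4609585219593785 -0.23111920672333203
plane [ 0.0204 -0.0002  0.0358]
```

```bash
python3 -m inch '[{"delta_pos":[0.3,0,2],"roll":0,"hand":4},{"delta_pos":[0.3,0,4],"roll":0,"hand":4},{"delta_pos":[0.3,0,5.4],"roll":0,"hand":4},{"delta_pos":[0.3,0,5.7],"roll":0,"hand":4},{"delta_pos":[0.3,0,5.7],"roll":0,"hand":4},{"delta_pos":[0.3,0,5.7],"roll":0,"hand":4}]' && python3 go.py .4175 .3759 .003 6.5
```

```text
t: 17.8
ee_pos: [0.4184, 0.3765, 0.004]
ee_rot: [2.091, 2.344, 0.001]
wrist_force: [-0.0, -0.3, -0.2]
width: 0.0402
grasp_force: 0.0
t 17.8 pos [0.4184 0.3765 0.004 ] yaw 6.53 w 0.0402 -> delta [-0.05 -0.1   0.1 ] roll 0.0
```

The thick bar is centred to 0.5 mm and flat. I'll grip the dowel.

```bash
python3 -m inch '[{"delta_pos":[0,-0.1,0.1],"roll":0,"hand":0.5},{"delta_pos":[0,-0.1,0.1],"roll":0,"hand":0.5},{"delta_pos":[0,-0.1,0.1],"roll":0,"hand":0.5},{"delta_pos":[0,-0.1,0.1],"roll":0,"hand":0.5},{"delta_pos":[0,-0.1,0.1],"roll":0,"hand":0.5},{"delta_pos":[0,-0.1,0.1],"roll":0,"hand":0.5},{"delta_pos":[0,-0.1,-3],"roll":0,"hand":0.5},{"delta_pos":[0,-0.1,-7],"roll":0,"hand":0.5}]' 25; python3 go.py .4255 -.0308 .09 0.3
```

```text
t: 18.6
ee_pos: [0.4156, 0.375, 0.0723]
ee_rot: [-2.091, -2.344, 0.007]
wrist_force: [0.7, -0.3, -0.3]
width: 0.0111
grasp_force: 25.0
t 18.6 pos [0.4156 0.375  0.0723] yaw 6.55 w 0.0111 -> delta [-40.43  -3.65  -1.66] roll 6.2
```

```bash
python3 -m inch '[{"delta_pos":[-40.4,-3.6,-2],"roll":6.2,"hand":0.5},{"delta_pos":[-40.4,-3.6,-2],"roll":6.2,"hand":0.5},{"delta_pos":[-40.4,-3.6,-2],"roll":6.2,"hand":0.5},{"delta_pos":[-40.4,-3.6,-2],"roll":6.2,"hand":0.5},{"delta_pos":[-40.4,-3.6,-2],"roll":6.2,"hand":0.5},{"delta_pos":[-40.4,-3.6,-2],"roll":6.2,"hand":0.5},{"delta_pos":[-40.4,-3.6,-2],"roll":6.2,"hand":0.5},{"delta_pos":[-40.4,-3.6,-2],"roll":6.2,"hand":0.5}]'; python3 go.py .4255 -.0308 .05 0.3
```

```text
t: 19.4
ee_pos: [0.4268, -0.0251, 0.0932]
ee_rot: [2.214, 2.228, 0.001]
wrist_force: [0.5, 0.2, 0.4]
width: 0.0111
grasp_force: 25.0
t 19.4 pos [ 0.4268 -0.0251  0.0932] yaw 0.36 w 0.0111 -> delta [-0.56 -0.14  4.32] roll 0.1
```

```bash
python3 -m inch '[{"delta_pos":[-0.5,-0.1,2],"roll":0,"hand":0.5},{"delta_pos":[-0.5,-0.1,4.3],"roll":0,"hand":0.5},{"delta_pos":[-0.5,-0.1,4.3],"roll":0,"hand":0.5},{"delta_pos":[-0.5,-0.1,4.3],"roll":0,"hand":0.5},{"delta_pos":[-0.5,-0.1,4.3],"roll":0,"hand":0.5}]'; python3 go.py .4255 -.0308 .0095 0.3; python3 - <<'E'
from h import *
c=cam("side"); cv2.imwrite("pics/s6.png",cv2.resize(c["frame"][180:300,220:350],None,fx=4.5,fy=4.5))
E
```

```text
t: 19.9
ee_pos: [0.4267, -0.0279, 0.0507]
ee_rot: [2.213, 2.229, 0.001]
wrist_force: [-0.5, 0.1, -0.2]
width: 0.0112
grasp_force: 25.0
t 19.9 pos [ 0.4267 -0.0279  0.0507] yaw 0.39 w 0.0112 -> delta [-0.29 -0.12  4.12] roll 0.1
```

View pics/s6.png

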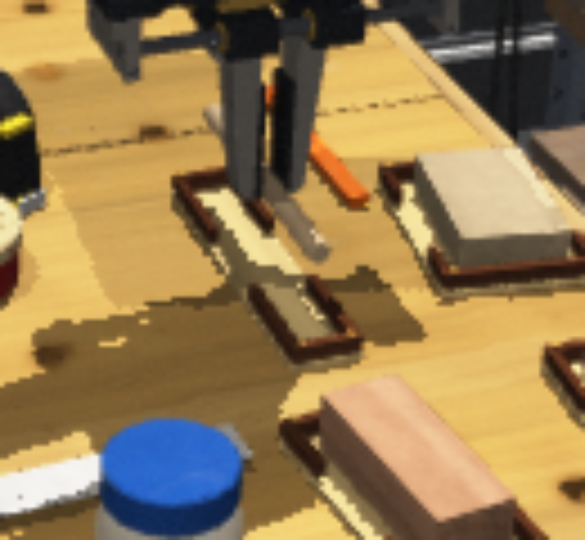

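The dowel is held level and parallel over its tray, its near end at (320,250) in the crop. I'll lower, release and rise.

```bash
python3 -m inch '[{"delta_pos":[-0.25,-0.1,1.5],"roll":0,"hand":0.5},{"delta_pos":[-0.25,-0.1,3],"roll":0,"hand":0.5},{"delta_pos":[-0.25,-0.1,3.8],"roll":0,"hand":0.5},{"delta_pos":[-0.25,-0.1,4.1],"roll":0,"hand":0.5},{"delta_pos":[-0.25,-0.1,4.1],"roll":0,"hand":0.5},{"delta_pos":[-0.25,-0.1,4.1],"roll":0,"hand":0.5}]'; python3 go.py .4255 -.0308 .009 0.3; python3 -m inch '[{"delta_pos":[0,0,0.05],"roll":0,"hand":2.4},{"delta_pos":[0,0,0.05],"roll":0,"hand":2.4},{"delta_pos":[0,0,0.05],"roll":0,"hand":2.4},{"delta_pos":[0,0,-2],"roll":0,"hand":2.4},{"delta_pos":[0,0,-6],"roll":0,"hand":2.4},{"delta_pos":[0,0,-11],"roll":0,"hand":2.4}]'; python3 go.py .3 .45 .2 0.3
```

```text
t: 20.55
ee_pos: [0.4255, -0.0307, 0.0094]
ee_rot: [2.214, 2.228, 0.001]
wrist_force: [0.4, -0.8, -0.0]
width: 0.0113
grasp_force: 25.0
t 20.55 pos [ 0.4255 -0.0307  0.0094] yaw 0.36 w 0.0113 -> delta [-0.01 -0.    0.04] roll 0.1
t: 21.15
ee_pos: [0.4236, -0.0306, 0.1191]
ee_rot: [-2.213, -2.226, 0.004]
wrist_force: [0.4, 0.5, 0.5]
width: 0.0243
grasp_force: 0.0
t 21.15 pos [ 0.4236 -0.0306  0.1191] yaw 0.34 w 0.0243 -> delta [ 48.14 -12.1   -8.03] roll 0.0
```

```bash
python3 -m inch '[{"delta_pos":[38,-6,-8],"roll":0,"hand":2.4},{"delta_pos":[38,-6,-8],"roll":0,"hand":2.4},{"delta_pos":[38,-6,-8],"roll":0,"hand":2.4},{"delta_pos":[38,-6,-8],"roll":0,"hand":2.4},{"delta_pos":[38,-6,-8],"roll":0,"hand":2.4},{"delta_pos":[38,-6,-8],"roll":0,"hand":2.4},{"delta_pos":[38,-6,-8],"roll":0,"hand":2.4},{"delta_pos":[38,-6,-8],"roll":0,"hand":2.4}]'; python3 - <<'E'
from m import *
c=cam("top"); cv2.imwrite("pics/t4.png",cv2.resize(c["frame"][110:280,180:410],None,fx=3.3,fy=3.3))
P=world(c)
s=(abs(P[...,0]-.427)<.03)&(abs(P[...,1]+.031)<.09)&(P[...,2]>.0135)
i=(abs(P[...,0]-.427)<.010)&(abs(P[...,1]+.031)<.079)
for lo in(.012,.0135):
    vv,uu=np.nonzero(i&(P[...,2]>lo)); p,a,W,L=fit(onplane(c,np.stack([uu,vv],-1),.017)[:,:2]); print(p.round(4),round(a,1),W,L,np.median(P[vv,uu,2]))
T=dict(long=((361,142),.024),wide=((294,142),.027),thick=((367,188),.035))
for k,(p,a,W,L) in measure(c,T,T).items(): print(k,p.round(4),round(a,1),W.round(1),L.round(1))
E
```

```text
t: 21.95
ee_pos: [0.362, 0.3513, 0.1997]
ee_rot: [-2.214, -2.229, -0.001]
wrist_force: [0.9, -0.5, -0.2]
width: 0.0239
grasp_force: 0.0
[ 0.4275 -0.033 ] 90.1 11.707139841498224 148.73105063376303 0.016791469177762197
[ 0.4275 -0.0328] 90.2 11.679967421767554 148.73455255115954 0.017009524576921675
long [ 0.5603 -0.2231] 87.2 47.2 119.7
wide [ 0.559  -0.0283] 82.5 62.0 91.1
thick [ 0.4231 -0.2288] 97.2 40.4 101.4
```

View pics/t4.png

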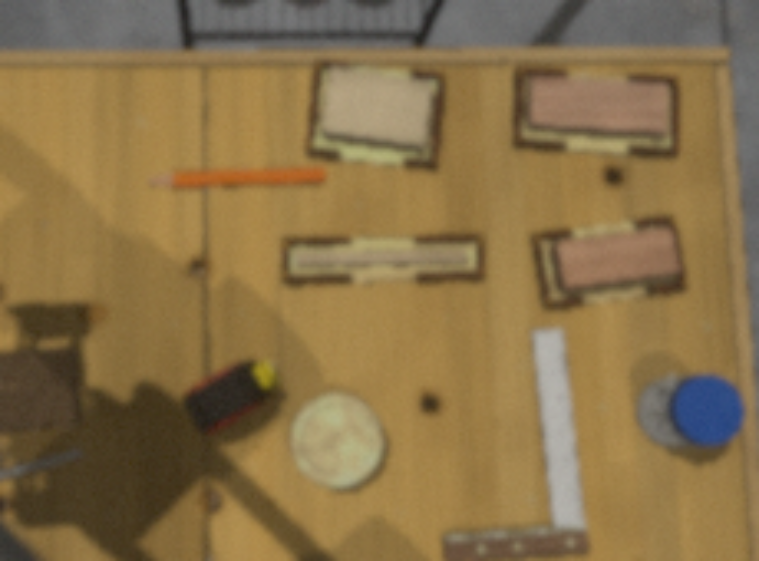

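All four pieces lie flat inside their trays: wide (378,110), long (600,105), dowel (385,258), thick (618,258). The pencil is undisturbed and the gripper is clear, so I'll hand in.

```bash
python3 -m inch '[{"delta_pos":[0,0,0],"roll":0,"hand":2.4},{"delta_pos":[0,0,0],"roll":0,"hand":2.4},{"delta_pos":[0,0,0],"roll":0,"hand":2.4}]' && python3 -c "
from plant import r; print(r.job_done())"
```

```text
t: 22.3
ee_pos: [0.3627, 0.3474, 0.1985]
ee_rot: [2.216, 2.227, -0.002]
wrist_force: [0.0, 0.4, -0.4]
width: 0.0242
grasp_force: 0.0
the job is handed in; nothing more can be done
None
```

The job is handed in at 22.3 s: the three offcuts and the dowel lie flat in their own trays, each within about 4 mm of centre by the last camera check, and I did not touch the sanding block or the pencil.

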